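Lay out the analyser's loading tray

ROBOT

A 7-joint arm with a two-finger parallel gripper is mounted at the origin on the work surface. World frame = base frame: x ahead of the robot, y to its left, z up, the work surface at z = 0. Lengths are in m, angles in rad, forces in N, time in s.
With the tool pointing down it reaches from about 0.425 to 0.925 m from the base axis. Payload 6.8 kg.
Tool frame: the origin (TCP) lies between the finger pads; the fingertips stand 22 mm ahead of it and the grasp point (between the pads) lies 3 mm ahead of it; z points along the fingers, y is the direction in which the jaws open and shut (so a half turn about z gives the same grasp; the last joint's range is limited). The gripper opens to 85 mm and grips with 20 to 120 N. Pads are 22 mm wide; open, the fingers measure 114 mm over their backs; the gripper's body (76 mm by 85 mm) begins 54 mm behind the grasp point. The pads swing forward as they close: fully open they stand 13 mm farther back than shut.
Start: joints at [1.136, 0.477, 0.022, 1.555, -0.011, 1.109, -0.083], TCP at [0.217, -0.639, 0.253] pointing down, gripper open.
Joint ranges: [-2.96, 2.96], [-0.34, 2.1], [-1.41, 1.46], [0.24, 2.44], [-1.37, 4.51], [0.17, 1.92], [-2.96, 2.96]. Speed limits (rad/s): [2.39, 2.39, 3.14, 3.14, 3.14, 3.14, 3.14].

INTERFACE

Orientations are given as a unit quaternion [w, x, y, z].
In Python, from station import bot gives the robot as it stands. The module is installed in compiled form; this text tells all that it offers.
- The arm moves only by the tool drive_tool, never from a script. Its argument "series" is one flat list of numbers, 7 for each row, row after row: the opening, from -1 (shut) to 1 (fully open), then the shift along the tool's x, y, z in mm, then the turn, a rotation vector about the tool's x, y, z in rad. In form: [jaw, x, y, z, wx, wy, wz, jaw, x, y, z, wx, wy, wz, ...]. A call has 1 to 12 rows; each row shifts and turns the commanded pose from where the row before left it, along the tool's axes as they then stand; what a row does not reach is not made up. A row lasts 1/8 s, in which the tool goes at most 62.5 mm and 10.7 degrees, less where a joint would pass 70% of its speed; a pose out of reach is approached as far as the arm can. A call with a gripper value outside its range is refused whole. The fingers move at their own pace and stop on an object; "force" is the grip in N (left out, the last holds). Time passes only in rows, so rows that do not move let the fingers close. It gives the time, the measured TCP pose, the force and the opening at its end, in the units of the state.
- bot.get_obs(): the state, without advancing time (a new reading comes with each control period).
- bot.read_camera(name): name is "side" or "top"; returns a dict with "pixels" (384x512x3 uint8, blue, green, red), "camera_matrix" (3x3 intrinsics, pixels), "distortion" ([k1, k2, p1, p2, k3] as OpenCV has them; the pictures are not rectified), "rvec" (rotation vector, rad) and "tvec" (3), from world to camera coordinates, as OpenCV has them. Camera axes: x right, y down, z forward; pixel columns grow to the right and rows downward; lengths in m; the calibration is good to about 2 mm. A picture is of the moment at which its call begins. There is no depth.
- bot.hand_in(): hands the job in, once; it reports no verdict.
The state is a dict: "t": time; "q": joint angles; "joint_vel": joint speeds; "joint_torque": joint torques, N m; "eef_pos": TCP position; "tool_rot": TCP orientation; "contact_force": force on the tool from outside, world axes, zero at the start; "torque": the same for the moment, N m; "gripper_width": opening from 0.0 (shut) to 1.0 (fully open).
Only numpy, scipy, OpenCV 4.12 (cv2) and the standard library are available. Lean on these libraries where they do the work, as an engineer would, in place of code of your own. Each camera call takes 0.05 s, during which the arm holds its last target. There are 200 camera calls.

TASK

Set up the analyser's loading tray: stand the taller of the two round bottles on the pad next to the tray's black post, the open cup on the pad at the far end from the post, and the square bottle on the pad between them, each upright and wholly on its pad, and put the lid on top of the cup, properly seated. Leave the shorter round bottle and the tube rack where they are, and let go of everything.

Things in the scene. Friction and masses are not known exactly. Their poses are not given: they have to be found in the camera images.
- tray: Fixed aluminium tray, any yaw, 96 mm wide, top 10 mm above the bench, with three round black pads (72 mm diameter, level with its top) in a row. Origin on its underside below the middle pad; x along the row towards the post, z up; spans x -123 to +151 mm. Pad centres: x = -80, 0, +80 mm, y = 0. Black post with a ball top (26 mm diameter, 66 mm above the bench) at x = +135 mm, y = 0.
- tall_bottle: The taller round bottle, white plastic: body 48 mm diameter up to 64 mm, then a shoulder to 70 mm and a 30 mm diameter cap; 88 mm tall in all. Closed, about 130 g, stands upright. Origin at the centre of its underside, z up.
- short_bottle: The shorter round bottle, white plastic: body 48 mm diameter up to 32 mm, shoulder to 38 mm, 30 mm diameter cap; 56 mm tall in all. Loose, stands upright; not wanted, to be left where it is. Origin at the centre of its underside, z up.
- square_bottle: Square white plastic bottle: body 42 x 42 mm up to 54 mm, then a 28 mm diameter cap up to 70 mm. About 110 g, stands upright. Origin at the centre of its underside; x and y are square to its flat sides, z up.
- cup: Open straight-sided white plastic cup, 60 mm outer diameter, 50 mm tall, wall 3 mm, about 80 g, stands upright, mouth up. Origin at the centre of its underside, z up.
- lid: White lid of the cup, right way up: spigot underneath 44 mm diameter, 5 mm deep (enters the cup's 54 mm mouth loosely); rim disc 66 mm diameter at 5 to 10 mm height; upright round knob 18 mm diameter at 10 to 36 mm height. About 50 g. Origin at the centre of the spigot's underside, z up; seated, it is 45 mm above the cup's origin.
- tube_rack: White rack with eight capped sample tubes, 50 x 130 mm, 82 mm tall, loose, to the robot's right; to be left where it is. Origin at the centre of its underside, y along its length.
Mind the look-alikes: they are no part of the job. Leave any purple or yellow look-alike of the lid alone.

How it is judged:
By the outcome, as a careful person would: the job done as asked, in the order asked, and still so for the second after the job is handed in, with the robot touching nothing.
It also fails if it takes over 115 s, if anything falls off the work surface, if the arm or the gripper's body presses on something with over 40 N, if the wrist force passes 120 N, or if a joint passes its speed limit or range.

## Working session

There is one attempt and no reset: what is moved stays moved. The work goes in short steps, Python scripts to look and compute and a tool call to move; the robot and the scene stay as the last step left them, time stands still between calls to the robot, and variables do not carry over. Pictures are saved under pics/ and viewed, about 12 in all and at most 16, crops included, and the job is handed in when it is done.

Besides the shell and the picture viewer there is one more tool, called after "Call:" by a JSON object that holds its "op" and its "data". drive_tool: Moves the arm, as the interface text tells. Its arguments: {"type":"object","properties":{"series":{"type":"array"},"force":{"type":"number"}},"required":["series"]}

```bash
mkdir -p pics; cat > h.py <<'E'
import cv2, numpy as np
from station import bot
def cam(n):
    d=bot.read_camera(n); d['R']=cv2.Rodrigues(np.array(d['rvec'],float))[0]; d['t']=np.array(d['tvec'],float).ravel()
    d['K']=np.array(d['camera_matrix'],float); d['D']=np.array(d['distortion'],float); return d
def ray(d,uv):
    p=cv2.undistortPoints(np.array(uv,float).reshape(-1,1,2),d['K'],d['D']).reshape(-1,2)
    c=-d['R'].T@d['t']; v=np.c_[p,np.ones(len(p))]@d['R']; return c,v
def onz(d,uv,z):
    c,v=ray(d,uv); return c+v*((z-c[2])/v[:,2])[:,None]
def proj(d,P):
    return cv2.projectPoints(np.array(P,float).reshape(-1,1,3),np.array(d['rvec'],float),d['t'],d['K'],d['D'])[0].reshape(-1,2)
E
python3 - <<'E'
from h import *
o=bot.get_obs(); print({k:np.round(v,3) for k,v in o.items()})
for n in ('top','side'):
    d=cam(n); cv2.imwrite(f'pics/{n}0.png',cv2.resize(d['pixels'],(800,600),interpolation=cv2.INTER_CUBIC)); cv2.imwrite(f'{n}0raw.png',d['pixels'])
    print(n,np.round(-d['R'].T@d['t'],3),d['K'][0,0],np.round(d['R'],2).tolist(),d['D'])
E
```

```text
{'t': np.float64(0.0), 'q': array([ 1.136,  0.478,  0.022,  1.556, -0.011,  1.109, -0.083]), 'joint_vel': array([-0.001, -0.001,  0.001, -0.001, -0.001,  0.001,  0.   ]), 'joint_torque': array([ 0.0000e+00, -5.9645e+01,  1.6080e+00, -2.8120e+01,  1.2000e-02,
        9.0000e-03,  0.0000e+00]), 'eef_pos': array([ 0.216, -0.639,  0.252]), 'tool_rot': array([-0.001,  0.987,  0.163, -0.   ]), 'contact_force': array([-0.66 ,  0.303, -0.705]), 'torque': array([-0.026,  0.015,  0.007]), 'gripper_width': np.float64(1.001)}
top [ 0.304 -0.027  1.529] 457.98558553270493 [[0.01, -1.0, 0.0], [-1.0, -0.01, -0.09], [0.09, -0.0, -1.0]] [-0.12472019  0.          0.          0.          0.        ]
side [0.065 0.755 0.922] 371.6150641889883 [[-0.91, -0.41, -0.02], [-0.28, 0.65, -0.7], [0.3, -0.64, -0.71]] [0.02442087 0.         0.         0.         0.        ]
```

View pics/top0.png

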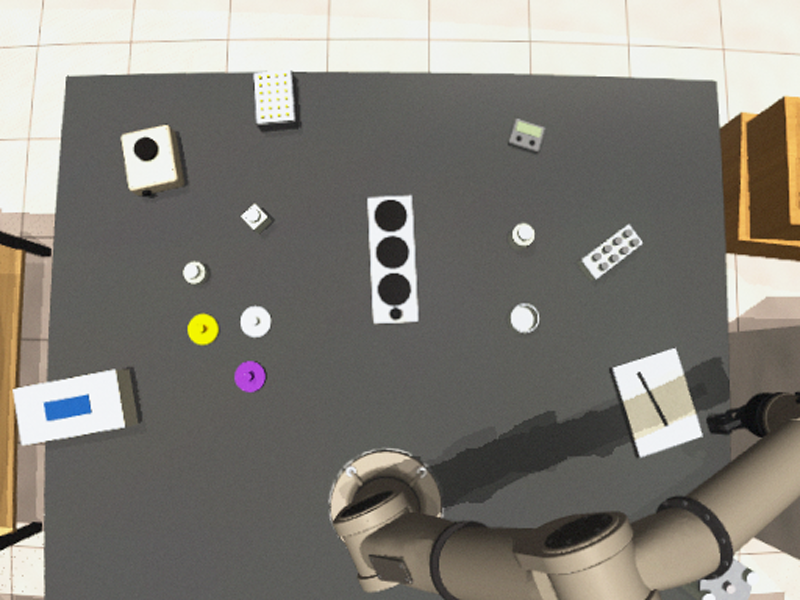

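View pics/side0.png

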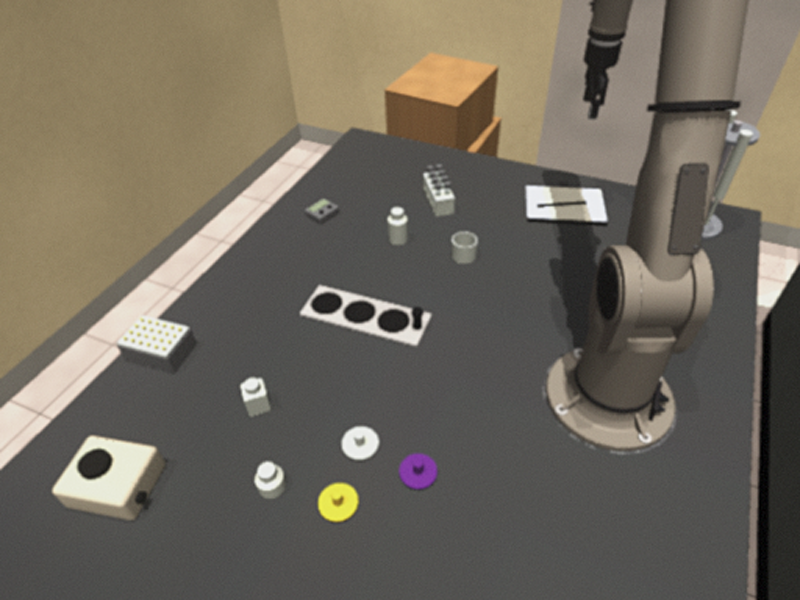

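Top view: the tray centre is at (391,252), with its post at (396,314) on the robot's side.

| Wanted thing | Candidates (top-view pixel) | Choice |
|---|---|---|
| Tall bottle | round bottles at (524,234) and (194,272) | (524,234); in the side view at (397,225) it is taller than (268,480) |
| Lid | white (256,321), yellow (203,329), purple (250,376) | white |
| Square bottle | (256,217) | only one |
| Cup | (524,319) | only one |

Next I'll measure these and check them in close crops.

```bash
python3 - <<'E'
from h import *
dt=cam('top'); ds=cam('side')
T=dict(tall=(524,234),square=(256,217),cup=(524,319),lid=(256,321),short=(194,272),tray=(391,252))
S=dict(tall=(397,225),square=(255,397),cup=(464,247),lid=(360,443),short=(268,480),tray=(365,315))
rows=[]
for d,Q,nm in((dt,T,'top'),(ds,S,'side')):
    im=d['pixels']; hsv=cv2.cvtColor(im,cv2.COLOR_BGR2HSV); m=((hsv[...,2]>105)&(hsv[...,1]<70)).astype(np.uint8)
    n,l,st,ce=cv2.connectedComponentsWithStats(m)
    row=[]
    for k,(u,v) in Q.items():
        u,v=u/1.5625,v/1.5625; i=1+np.argmin(np.hypot(*(ce[1:]-[u,v]).T)+ (st[1:,4]<25)*1000)
        cs,_=cv2.findContours((l==i).astype(np.uint8),cv2.RETR_EXTERNAL,cv2.CHAIN_APPROX_NONE); c=max(cs,key=len)
        mr=cv2.minAreaRect(c); mm=cv2.moments(c); cc=(mm['m10']/mm['m00'],mm['m01']/mm['m00'])
        print(nm,k,'bbox',st[i],'centroid',np.round(cc,1),'minrect',np.round(mr[0],1),np.round(mr[1],1),round(mr[2],1),'z0',np.round(onz(d,[cc],0)[0],3))
        if k=='tray': print(np.round(onz(d,cv2.boxPoints(mr),0.01),3).tolist())
        r=22 if k!='tray' else 50
        x,y=int(round(u)),int(round(v)); cr=im[y-r:y+r,x-r:x+r]
        row.append(cv2.resize(cr,(260,260),interpolation=cv2.INTER_NEAREST))
    rows+= [np.hstack(row[:3]),np.hstack(row[3:])]
    cv2.imwrite(f'pics/crop_{nm}.png',np.vstack(rows[-2:]))
E
```

```text
top tall bbox [328 142  15  16 180] centroid [334.6 149.5] minrect [334.5 149.5] [14.1 14.1] 45.0 z0 [ 0.583 -0.293  0.   ]
top square bbox [154 130  17  17 170] centroid [162.1 138.2] minrect [162. 138.] [12.7 12.7] 45.0 z0 [0.617 0.294 0.   ]
top cup bbox [326 194  20  20 277] centroid [335.5 203.1] minrect [335.5 203.1] [19.4 18.4] 76.0 z0 [ 0.4   -0.294  0.   ]
top lid bbox [153 195  21  22 340] centroid [163.1 205.4] minrect [163.  205.5] [20.6 20.1] 63.4 z0 [0.388 0.285 0.   ]
top short bbox [117 166  15  16 176] centroid [123.8 173.7] minrect [123.9 173.7] [13.9 14.8] 26.6 z0 [0.494 0.423 0.   ]
top tray bbox [ 235  124   33   84 1410] centroid [250.9 165.6] minrect [250.9 165.5] [82.1 29.8] 87.1 z0 [ 0.525 -0.009  0.   ]
[[0.661, 0.05, 0.01], [0.667, -0.051, 0.01], [0.389, -0.067, 0.01], [0.383, 0.032, 0.01]]
side tall bbox [247 132  14  25 260] centroid [254.  143.8] minrect [253.5 144. ] [24. 13.] 90.0 z0 [ 0.595 -0.335  0.   ]
side square bbox [153 241  20  26 362] centroid [162.7 252.7] minrect [162.6 252.9] [24.7 16.2] 76.0 z0 [0.625 0.265 0.   ]
side cup bbox [288 148  18  21 292] centroid [296.8 157.4] minrect [296.5 158. ] [20. 17.] 90.0 z0 [ 0.406 -0.321  0.   ]
side lid bbox [218 272  25  23 450] centroid [230.1 283. ] minrect [230. 283.] [22. 24.] 90.0 z0 [ 0.388  0.277 -0.   ]
side short bbox [162 295  20  24 364] centroid [171.9 306.4] minrect [171.5 306.5] [23. 19.] 90.0 z0 [0.5   0.404 0.   ]
side tray bbox [ 192  182   85   40 1090] centroid [232.8 201. ] minrect [233.7 200.8] [81.9 23.8] 15.1 z0 [ 0.528 -0.014  0.   ]
[[0.653, 0.053, 0.01], [0.693, -0.056, 0.01], [0.388, -0.069, 0.01], [0.367, 0.035, 0.01]]
```

View pics/crop_top.png

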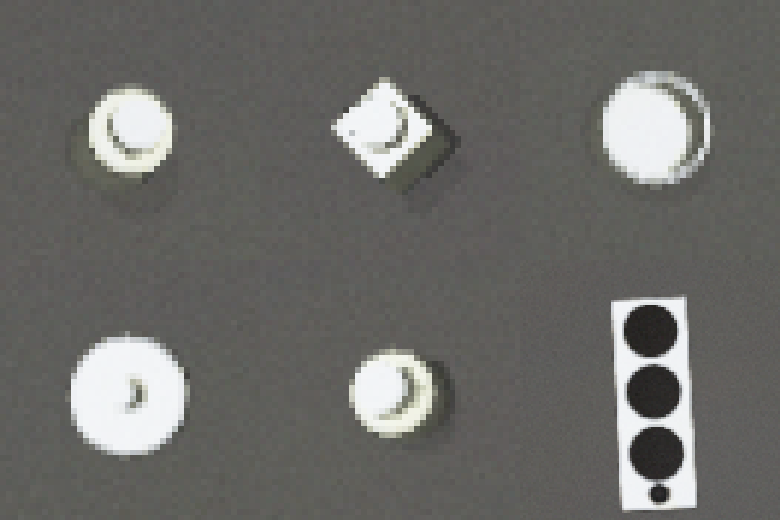

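View pics/crop_side.png

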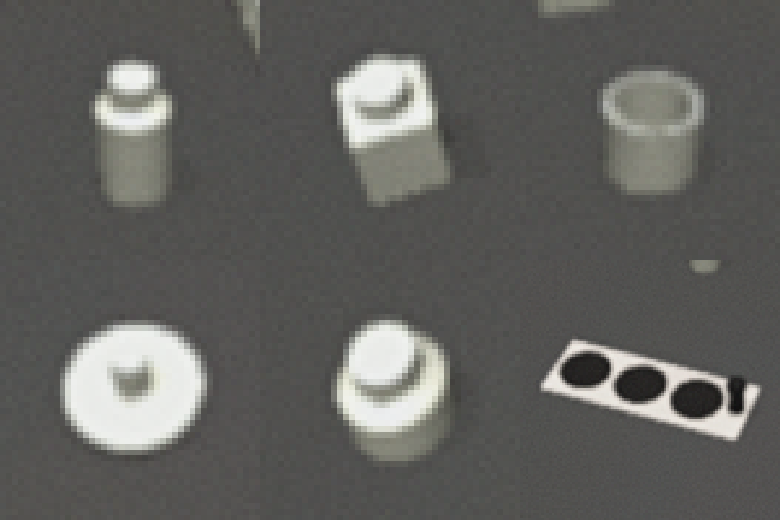

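The crops confirm the choices. The bottle at top (524,234) is the tall one, the square bottle's corners point up and down (yaw about 45°), the lid is white, and the post is at the tray's near end. Next I'll triangulate.

```bash
python3 - <<'E'
from h import *
dt=cam('top'); ds=cam('side')
def tri(a,b):
    c1,v1=ray(dt,[a]);c2,v2=ray(ds,[b]);v1=v1[0]/np.linalg.norm(v1);v2=v2[0]/np.linalg.norm(v2)
    s=np.linalg.lstsq(np.c_[v1,-v2],c2-c1,rcond=None)[0];p,q=c1+s[0]*v1,c2+s[1]*v2
    return (p+q)/2,np.linalg.norm(p-q)
for k,a,b in [('tall',(334.6,149.5),(254,143.8)),('square',(162.1,138.2),(162.7,252.7)),('cup',(335.5,203.1),(296.8,157.4)),('lid',(163.1,205.4),(230.1,283)),('short',(123.8,173.7),(171.9,306.4))]:
    p,e=tri(a,b);print(k,np.round(p,4),'gap',round(e,4))
for d,(u,v) in((dt,(250,160)),(ds,(233,200))):
    g=cv2.cvtColor(d['pixels'],cv2.COLOR_BGR2GRAY); m=(g<55).astype(np.uint8)
    n,l,st,ce=cv2.connectedComponentsWithStats(m)
    P=[]
    for i in range(1,n):
        if st[i,4]>25 and np.hypot(*(ce[i]-[u,v]))<55: P.append((st[i,4],ce[i]))
    for a,c in P: print(a,np.round(c,1),np.round(onz(d,[c],.01)[0],4))
E
```

```text
tall [ 0.5731 -0.2862  0.0414] gap 0.0043
square [0.6065 0.2854 0.0363] gap 0.0064
cup [ 0.3973 -0.2901  0.0262] gap 0.0031
lid [0.3861 0.2824 0.0088] gap 0.0023
short [0.4894 0.4143 0.0254] gap 0.0033
299 [249.6 137.5] [ 0.619  -0.0039  0.01  ]
302 [250.8 161. ] [ 0.5388 -0.0086  0.01  ]
310 [251.8 184.6] [ 0.4592 -0.0129  0.01  ]
30 [252.6 200.4] [ 0.4067 -0.016   0.01  ]
172 [208.7 193.7] [ 0.6164 -0.0046  0.01  ]
183 [229.7 199.3] [ 0.5365 -0.0089  0.01  ]
59 [266.5 202.6] [ 0.4137 -0.0438  0.01  ]
191 [251.4 205. ] [ 0.4564 -0.0137  0.01  ]
```

Call:
{"op": "drive_tool", "data": {"series": [1, 0, 0, 0, 0, 0, 0.09, 1, 0, 0, 0, 0, 0, 0.09, 1, 0, 0, 0, 0, 0, 0.09, 1, 42, -37, 0, 0, 0, 0, 1, 42, -37, 0, 0, 0, 0, 1, 42, -37, 0, 0, 0, 0, 1, 42, -37, 0, 0, 0, 0, 1, 42, -37, 0, 0, 0, 0, 1, 42, -37, 0, 0, 0, 0, 1, 42, -37, 0, 0, 0, 0, 1, 42, -37, 0, 0, 0, 0, 1, 40, -35, 0, 0, 0, 0], "force": 40}}

```text
t: 1.8
eef_pos: [0.5745, -0.286, 0.2534]
tool_rot: [0.0, 1.0, 0.029, 0.0]
contact_force: [0.7, -0.6, -0.2]
gripper_width: 1.0
```

```bash
cat >> h.py <<'E'
from scipy.spatial.transform import Rotation as Ro
def to(x,y,z,yaw=None):
    o=bot.get_obs(); w,a,b,c=o['tool_rot']; R=Ro.from_quat([a,b,c,w]).as_matrix()
    p=np.array(o['eef_pos']); y0=np.degrees(np.arctan2(R[1,0],R[0,0]))
    print('t',round(float(o['t']),2),'pos',np.round(p,4),'yaw',round(y0,2),'zaxis',np.round(R[:,2],3),'F',np.round(o['contact_force'],1),'w',round(float(o['gripper_width']),3),'q',np.round(o['q'],2))
    print('delta tool mm',np.round(1000*R.T@(np.array([x,y,z])-p),1), 'turn', None if yaw is None else np.round(np.radians(y0-yaw),3))
E
python3 -c "
from h import *
to(.573,-.2865,.056,3.3)"
```

```text
t 1.8 pos [ 0.5745 -0.286   0.2534] yaw 3.27 zaxis [ 0. -0. -1.] F [ 0.7 -0.6 -0.2] w 1.0 q [ 0.42  0.42 -0.07  1.64  0.03  1.08 -1.18]
delta tool mm [ -1.6   0.4 197.4] turn -0.001
```

Call:
{"op": "drive_tool", "data": {"series": [1, -1.5, 0, 50, 0, 0, 0, 1, 0, 0, 50, 0, 0, 0, 1, 0, 0, 50, 0, 0, 0, 1, 0, 0, 47, 0, 0, 0, 1, 0, 0, 0, 0, 0, 0]}}

```text
t: 2.42
eef_pos: [0.569, -0.2863, 0.0527]
tool_rot: [-0.002, 1.0, 0.029, -0.004]
contact_force: [-0.1, 0.7, 0.8]
gripper_width: 0.998
```

Call:
{"op": "drive_tool", "data": {"series": [-1, 0, 0, 0, 0, 0, 0, -1, 0, 0, 0, 0, 0, 0, -1, 0, 0, 0, 0, 0, 0, -1, 0, 0, 0, 0, 0, 0, -1, 0, 0, 0, 0, 0, 0, -1, 0, 0, 0, 0, 0, 0]}}

```text
t: 3.18
eef_pos: [0.5735, -0.2877, 0.0592]
tool_rot: [0.001, 1.0, 0.029, 0.002]
contact_force: [-1.6, 2.4, 6.6]
gripper_width: 0.548
```

```bash
python3 -c "
from h import *
to(.4575,-.0133,.17,3.3)
for n in ('top','side'):
    d=cam(n);g=proj(d,[bot.get_obs()['eef_pos']])[0].astype(int);print(g);c=d['pixels'][max(g[1]-50,0):g[1]+50,g[0]-50:g[0]+50];cv2.imwrite('pics/g_%s.png'%n,cv2.resize(c,(400,400)))
cv2.imwrite('pics/g1.png',np.hstack([cv2.imread('pics/g_top.png'),cv2.imread('pics/g_side.png')]))"
```

```text
t 3.17 pos [ 0.5735 -0.2877  0.0592] yaw 3.27 zaxis [ 0.004 -0.001 -1.   ] F [-1.6  2.4  6.6] w 0.548 q [ 0.42  0.65 -0.07  1.77  0.06  0.72 -1.2 ]
delta tool mm [ -99.7 -280.4 -111.6] turn -0.001
[336 149]
[253 139]
```

View pics/g1.png

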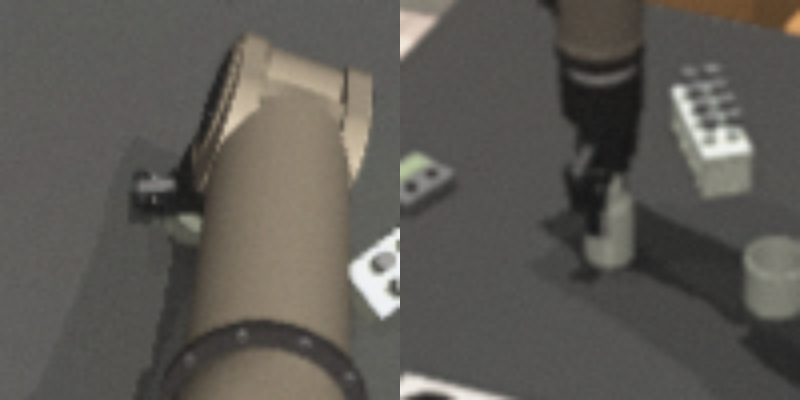

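Both views show the jaws closed on the tall bottle: cap at about (617,190) in the side half, and width 0.55, about 47 mm. Next: lift and carry.

Call:
{"op": "drive_tool", "data": {"series": [-1, 0, 0, -30, 0, 0, 0, -1, 0, 0, -40, 0, 0, 0, -1, 0, 0, -42, 0, 0, 0, -1, -10, -30, 0, 0, 0, 0, -1, -18, -50, 0, 0, 0, 0, -1, -18, -50, 0, 0, 0, 0, -1, -18, -50, 0, 0, 0, 0, -1, -18, -50, 0, 0, 0, 0, -1, -18, -50, 0, 0, 0, 0, -1, 0, 0, 0, 0, 0, 0, -1, 0, 0, 0, 0, 0, 0]}}

```text
t: 4.65
eef_pos: [0.4568, -0.0142, 0.1694]
tool_rot: [0.0, 1.0, 0.028, 0.001]
contact_force: [0.3, -0.9, -1.2]
gripper_width: 0.547
```

```bash
python3 -c "
from h import *
to(.4575,-.0133,.069,3.3)
d=cam('side');g=proj(d,[bot.get_obs()['eef_pos']])[0].astype(int);c=d['pixels'][g[1]-60:g[1]+60,g[0]-75:g[0]+75];print(g)
cv2.imwrite('pics/g2.png',cv2.resize(c,(600,480)))"
```

```text
t 4.65 pos [ 0.4568 -0.0142  0.1694] yaw 3.25 zaxis [ 0.002 -0.001 -1.   ] F [ 0.3 -0.9 -1.2] w 0.547 q [ 0.06  0.24 -0.18  2.13  0.06  0.77 -1.68]
delta tool mm [  0.5  -0.9 100.4] turn -0.001
[249 169]
```

View pics/g2.png

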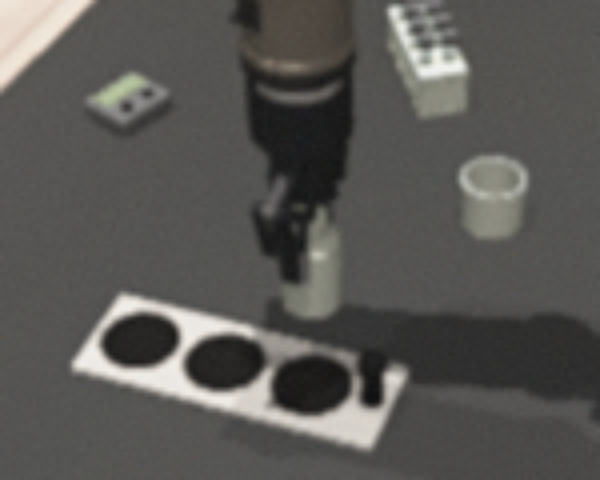

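```bash
python3 -c "
from h import *
d=cam('side');P=np.array(bot.get_obs()['eef_pos']);t=np.linspace(0,6.28,40)
C=np.c_[P[0]+.024*np.cos(t),P[1]+.024*np.sin(t),0*t+.110];u=proj(d,C);g=proj(d,[P])[0].astype(int)
im=d['pixels'];h=cv2.cvtColor(im,cv2.COLOR_BGR2HSV);v=h[...,2]
print('exp base u range',u[:,0].min(),u[:,0].max(),'vmax',u[:,1].max())
for y in (178,181,183,185,187): print(y,v[y,236:268])"
```

```text
exp base u range 242.88212174181808 257.9337786242618 vmax 188.35936601621438
178 [ 85  84  84  90  84  89  89  82  59  39  31  27  38  71  87 112 134 140
 140 134 127 122 106  85  80  82  84  84  87  85  86  85]
181 [ 85  87  87  83  88  83  87  88  98 109 114 116 115 117 126 133 134 136
 138 134 127 121 109  91  85  86  88  83  86  87  87  83]
183 [ 87  86  87  88  84  73  69  71  79 106 118 124 122 123 124 136 138 138
 136 134 126 123 106  91  83  85  85  90  86  86  84  83]
185 [ 85  88  86  81  64  57  54  58  63  93 111 122 124 126 125 133 140 142
 133 133 131 116  92  67  57  65  66  69  68  69  79  85]
187 [ 84  85  89  85  70  56  51  54  53  59  74  91 107 120 128 135 137 135
 127 115 100  78  60  53  53  54  53  54  53  53  57  52]
```

The bottle hangs within about 1 px of where I expected it, and the pad leaves 12 mm of margin. Lowering.

Call:
{"op": "drive_tool", "data": {"series": [-1, 1, -1, 35, 0, 0, 0, -1, 1, 0, 35, 0, 0, 0, -1, 0, 0, 20, 0, 0, 0, -1, 0, 0, 7, 0, 0, 0, -1, 0, 0, 3, 0, 0, 0, -1, 0, 0, 0, 0, 0, 0, -1, 0, 0, 0, 0, 0, 0]}}

```text
t: 5.62
eef_pos: [0.4589, -0.0129, 0.0691]
tool_rot: [0.0, 1.0, 0.028, 0.001]
contact_force: [0.2, -1.0, 3.0]
gripper_width: 0.547
```

Call:
{"op": "drive_tool", "data": {"series": [1, 0, 0, 0, 0, 0, 0, 1, 0, 0, 0, 0, 0, 0, 1, 0, 0, 0, 0, 0, 0, 1, 0, 0, -50, 0, 0, 0, 1, 0, 0, -60, 0, 0, 0, 1, -15.5, 54.5, 0, 0, 0, 0, 1, -15.5, 54.5, 0, 0, 0, 0, 1, -15.5, 54.5, 0, 0, 0, 0, 1, -15.5, 54.5, 0, 0, 0, 0, 1, -15.5, 54.5, 0, 0, 0, 0, 1, 0, 0, 0, 0, 0, 0]}}

```text
t: 7.0
eef_pos: [0.3942, -0.2935, 0.1783]
tool_rot: [0.001, 1.0, 0.024, -0.0]
contact_force: [0.6, 0.6, 1.2]
gripper_width: 0.998
```

```bash
python3 -c "
from h import *
to(.3973,-.290,.035,3.3)
d=cam('side');cv2.imwrite('pics/g3.png',cv2.resize(d['pixels'][90:290,150:400],(750,600)))"
```

```text
t 7.0 pos [ 0.3942 -0.2935  0.1783] yaw 2.79 zaxis [-0.    -0.002 -1.   ] F [0.6 0.6 1.2] w 0.998 q [ 0.52  0.27 -0.01  2.06  0.01  0.81 -1.02]
delta tool mm [  3.3  -3.6 143.3] turn -0.009
```

View pics/g3.png

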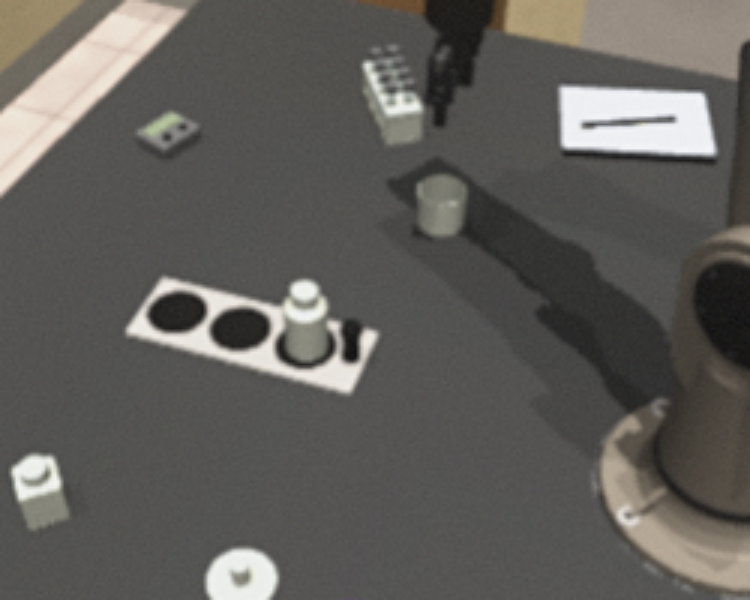

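The side picture shows the tall bottle standing well inside the pad at (305,345), with the jaws open above the cup at (441,205).

Call:
{"op": "drive_tool", "data": {"series": [1, 3.3, -3.6, 0, 0, 0, -0.009, 1, 0, 0, 45, 0, 0, 0, 1, 0, 0, 45, 0, 0, 0, 1, 0, 0, 35, 0, 0, 0, 1, 0, 0, 18, 0, 0, 0, 1, 0, 0, 0, 0, 0, 0, -1, 0, 0, 0, 0, 0, 0, -1, 0, 0, 0, 0, 0, 0, -1, 0, 0, 0, 0, 0, 0, -1, 0, 0, 0, 0, 0, 0, -1, 0, 0, 0, 0, 0, 0]}}

```text
t: 8.43
eef_pos: [0.4003, -0.2851, 0.0367]
tool_rot: [0.0, 0.999, 0.033, 0.001]
contact_force: [-0.0, 2.9, 5.2]
gripper_width: 0.699
```

```bash
python3 -c "
from h import *
to(.6177,-.0043,.15,3.3)"
```

```text
t 8.43 pos [ 0.4003 -0.2851  0.0367] yaw 3.81 zaxis [ 0.002 -0.001 -1.   ] F [-0.   2.9  5.2] w 0.699 q [ 0.51  0.51 -0.02  2.14  0.02  0.49 -1.03]
delta tool mm [ 235.9 -265.6 -113. ] turn 0.009
```

Call:
{"op": "drive_tool", "data": {"series": [-1, 0, 0, -35, 0, 0, 0, -1, 0, 0, -40, 0, 0, 0, -1, 0, 0, -38, 0, 0, 0, -1, 34, -38, 0, 0, 0, 0.009, -1, 34, -38, 0, 0, 0, 0, -1, 34, -38, 0, 0, 0, 0, -1, 34, -38, 0, 0, 0, 0, -1, 34, -38, 0, 0, 0, 0, -1, 34, -38, 0, 0, 0, 0, -1, 32, -38, 0, 0, 0, 0, -1, 0, 0, 0, 0, 0, 0, -1, 0, 0, 0, 0, 0, 0]}}

```text
t: 9.93
eef_pos: [0.619, -0.0065, 0.1486]
tool_rot: [0.0, 1.0, 0.028, -0.0]
contact_force: [0.1, -1.0, -0.8]
gripper_width: 0.695
```

```bash
python3 -c "
from h import *
to(.6177,-.0043,.0465,3.3)
d=cam('side');P=np.array(bot.get_obs()['eef_pos']);t=np.linspace(0,6.28,40)
u=proj(d,np.c_[P[0]+.03*np.cos(t),P[1]+.03*np.sin(t),0*t+P[2]-.0367])
print('exp base u',u[:,0].min(),u[:,0].max(),'vmax',u[:,1].max())
cv2.polylines(d['pixels'],[u.astype(int).reshape(-1,1,2)],True,(0,0,255),1)
c=np.mean(u,0).astype(int);cv2.imwrite('pics/g4.png',cv2.resize(d['pixels'][c[1]-50:c[1]+40,c[0]-60:c[0]+60],(800,600)))"
```

```text
t 9.93 pos [ 0.619  -0.0065  0.1486] yaw 3.26 zaxis [-0.    -0.001 -1.   ] F [ 0.1 -1.  -0.8] w 0.695 q [-0.02  0.5  -0.1   1.78  0.06  0.86 -1.66]
delta tool mm [ -1.2  -2.3 102.1] turn -0.001
exp base u 195.81375756654177 214.0455674978718 vmax 177.18432232544285
```

View pics/g4.png

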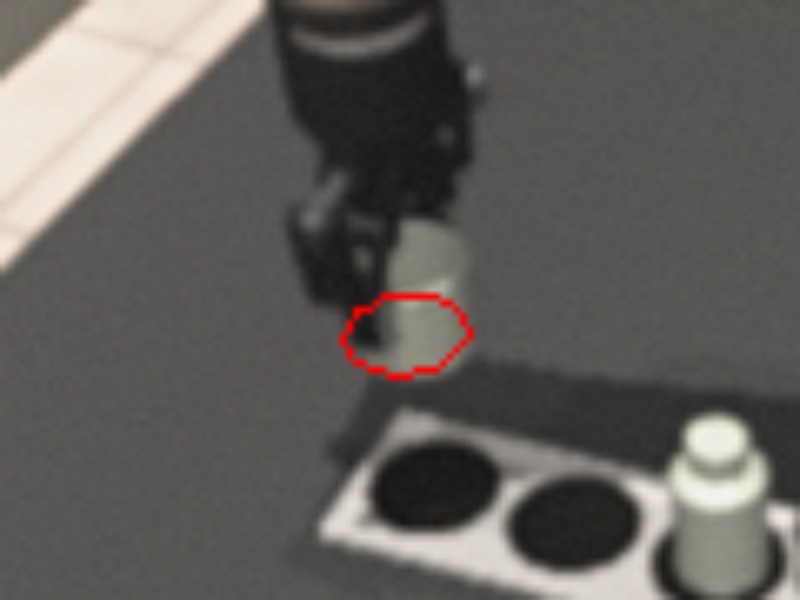

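The cup's right edge (470) and bottom (375) match the predicted base circle. Lowering onto the far pad.

Call:
{"op": "drive_tool", "data": {"series": [-1, -1, -2, 35, 0, 0, 0, -1, 0, 0, 35, 0, 0, 0, -1, 0, 0, 20, 0, 0, 0, -1, 0, 0, 8, 0, 0, 0, -1, 0, 0, 3, 0, 0, 0, -1, 0, 0, 0, 0, 0, 0, -1, 0, 0, 0, 0, 0, 0]}}

```text
t: 10.85
eef_pos: [0.6189, -0.004, 0.0482]
tool_rot: [-0.0, 1.0, 0.028, 0.001]
contact_force: [0.6, -0.8, -2.3]
gripper_width: 0.7
```

```bash
python3 -c "
from h import *
to(.6177,-.0043,.0465,3.3)"
```

```text
t 10.85 pos [ 0.6189 -0.004   0.0482] yaw 3.25 zaxis [ 0.002  0.    -1.   ] F [ 0.6 -0.8 -2.3] w 0.7 q [-0.03  0.64 -0.09  1.83  0.08  0.68 -1.68]
delta tool mm [-1.2  0.2  1.7] turn -0.001
```

Call:
{"op": "drive_tool", "data": {"series": [-1, -0.5, 0, 1.7, 0, 0, 0, -1, 0, 0, 0, 0, 0, 0, 1, 0, 0, 0, 0, 0, 0, 1, 0, 0, 0, 0, 0, 0, 1, 0, 0, 0, 0, 0, 0, 1, 0, 0, -50, 0, 0, 0, 1, 0, 0, -60, 0, 0, 0, 1, 1, -58, 0, 0, 0, 0, 1, 1, -58, 0, 0, 0, 0, 1, 1, -58, 0, 0, 0, 0, 1, 1, -58, 0, 0, 0, 0, 1, 1, -58, 0, 0, 0, 0]}}

```text
t: 12.35
eef_pos: [0.606, 0.2874, 0.1555]
tool_rot: [0.0, 1.0, 0.028, 0.0]
contact_force: [1.3, -0.4, -0.0]
gripper_width: 1.003
```

Call:
{"op": "drive_tool", "data": {"series": [1, 0, 0, 0, 0, 0, -0.182, 1, 0, 0, 0, 0, 0, -0.182, 1, 0, 0, 0, 0, 0, -0.182, 1, 0, 0, 0, 0, 0, -0.182, 1, 0, 0, 0, 0, 0, 0]}}

```text
t: 12.98
eef_pos: [0.6063, 0.2854, 0.1553]
tool_rot: [-0.0, 0.924, 0.382, -0.0]
contact_force: [0.2, 0.5, -1.0]
gripper_width: 1.0
```

```bash
python3 -c "
from h import *
to(.6065,.2854,.046,45)
d=cam('side');cv2.imwrite('pics/g5.png',cv2.resize(d['pixels'][130:330,100:350],(750,600)))"
```

```text
t 12.97 pos [0.6063 0.2854 0.1553] yaw 44.85 zaxis [-0.001  0.    -1.   ] F [ 0.2  0.5 -1. ] w 1.0 q [-0.32  0.58 -0.31  1.63  0.2   0.95 -1.48]
delta tool mm [  0.2   0.3 109.3] turn -0.003
```

View pics/g5.png

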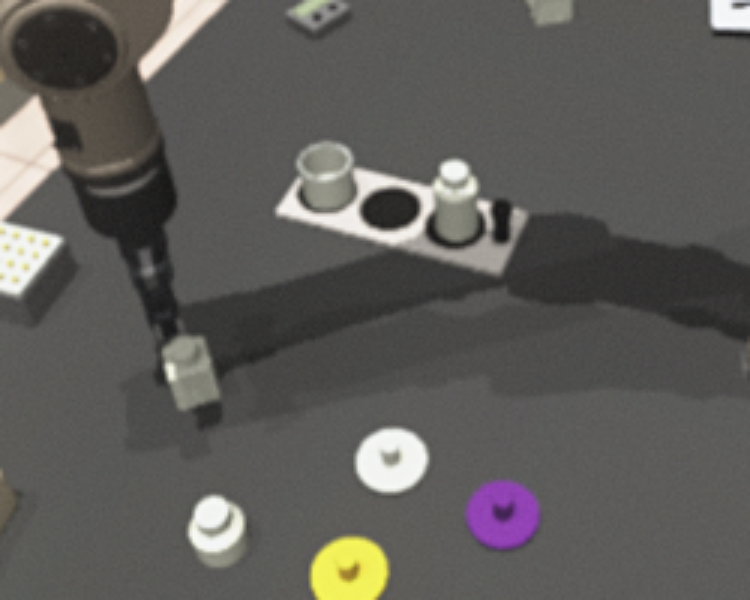

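The cup stands at (326,182) with dark pad showing on both sides, and the gripper is over the square bottle at (190,370).

Call:
{"op": "drive_tool", "data": {"series": [1, 0, 0, 40, 0, 0, 0, 1, 0, 0, 40, 0, 0, 0, 1, 0, 0, 29, 0, 0, 0, 1, 0, 0, 0, 0, 0, 0, 1, 0, 0, 0, 0, 0, 0, -1, 0, 0, 0, 0, 0, 0, -1, 0, 0, 0, 0, 0, 0, -1, 0, 0, 0, 0, 0, 0, -1, 0, 0, 0, 0, 0, 0, -1, 0, 0, 0, 0, 0, 0, -1, 0, 0, 0, 0, 0, 0]}}

```text
t: 14.4
eef_pos: [0.6071, 0.2859, 0.0478]
tool_rot: [0.0, 0.924, 0.382, 0.001]
contact_force: [-0.5, -1.2, 6.7]
gripper_width: 0.487
```

```bash
python3 -c "
from h import *
to(.5377,-.0088,.17,3.3)"
```

```text
t 14.4 pos [0.6071 0.2859 0.0478] yaw 44.94 zaxis [ 0.002  0.001 -1.   ] F [-0.5 -1.2  6.7] w 0.487 q [-0.34  0.72 -0.27  1.69  0.26  0.77 -1.52]
delta tool mm [-257.1  159.7 -122.5] turn 0.727
```

Call:
{"op": "drive_tool", "data": {"series": [-1, 0, 0, -35, 0, 0, 0, -1, 0, 0, -45, 0, 0, 0, -1, 0, 0, -45, 0, 0, 0, -1, 0, 0, 0, 0, 0, 0.182, -1, 0, 0, 0, 0, 0, 0.182, -1, 0, 0, 0, 0, 0, 0.182, -1, 0, 0, 0, 0, 0, 0.182, -1, -17, 58, 0, 0, 0, 0, -1, -17, 58, 0, 0, 0, 0, -1, -17, 58, 0, 0, 0, 0, -1, -17, 58, 0, 0, 0, 0, -1, -17, 57, 0, 0, 0, 0]}}

```text
t: 15.9
eef_pos: [0.5369, -0.0096, 0.1715]
tool_rot: [0.0, 1.0, 0.028, -0.0]
contact_force: [1.5, -1.2, -0.9]
gripper_width: 0.485
```

Call:
{"op": "drive_tool", "data": {"series": [-1, 0, 0, 0, 0, 0, 0, -1, 0, 0, 0, 0, 0, 0]}}

```text
t: 16.15
eef_pos: [0.5377, -0.0073, 0.1716]
tool_rot: [-0.0, 1.0, 0.028, 0.0]
contact_force: [0.0, 0.5, -1.2]
gripper_width: 0.486
```

```bash
python3 -c "
from h import *
to(.5377,-.0088,.058,3.3)
d=cam('side');P=np.array(bot.get_obs()['eef_pos']);z=P[2]-.0478
u=proj(d,[P+[a,b,-.0478] for a,b in((.021,.021),(-.021,.021),(-.021,-.021),(.021,-.021))])
cv2.polylines(d['pixels'],[u.astype(int).reshape(-1,1,2)],True,(0,0,255),1)
c=np.mean(u,0).astype(int);cv2.imwrite('pics/g6.png',cv2.resize(d['pixels'][c[1]-50:c[1]+40,c[0]-60:c[0]+60],(800,600)))"
```

```text
t 16.15 pos [ 0.5377 -0.0073  0.1716] yaw 3.23 zaxis [ 0.     0.001 -1.   ] F [ 0.   0.5 -1.2] w 0.486 q [-0.02  0.35 -0.1   1.96  0.05  0.83 -1.66]
delta tool mm [-1.000e-01  1.500e+00  1.136e+02] turn -0.001
```

View pics/g6.png

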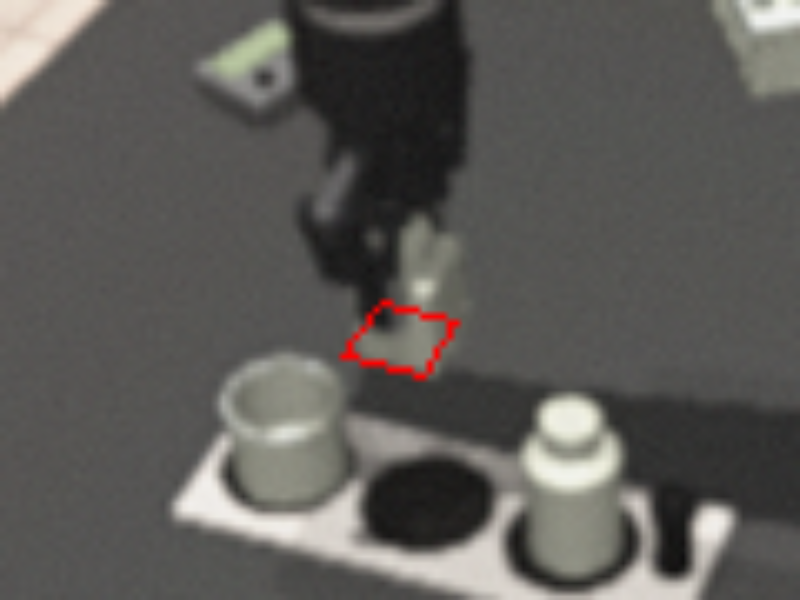

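The square bottle hangs within about 1 px of the predicted base. Lowering between the two others.

Call:
{"op": "drive_tool", "data": {"series": [-1, 1, 1, 40, 0, 0, 0, -1, 0, 0, 40, 0, 0, 0, -1, 0, 0, 23, 0, 0, 0, -1, 0, 0, 8, 0, 0, 0, -1, 0, 0, 2, 0, 0, 0, -1, 0, 0, 0, 0, 0, 0, -1, 0, 0, 0, 0, 0, 0]}}

```text
t: 17.08
eef_pos: [0.5396, -0.0084, 0.0595]
tool_rot: [-0.0, 1.0, 0.028, 0.001]
contact_force: [-0.3, 0.4, -1.7]
gripper_width: 0.486
```

```bash
python3 -c "
from h import *
to(.5377,-.0088,.0578,3.3)"
```

```text
t 17.07 pos [ 0.5396 -0.0084  0.0595] yaw 3.25 zaxis [ 0.002  0.    -1.   ] F [-0.3  0.4 -1.7] w 0.486 q [-0.03  0.53 -0.09  2.02  0.08  0.6  -1.69]
delta tool mm [-1.9  0.3  1.7] turn -0.001
```

Call:
{"op": "drive_tool", "data": {"series": [-1, -0.7, 0, 1.7, 0, 0, 0, -1, 0, 0, 0, 0, 0, 0, 1, 0, 0, 0, 0, 0, 0, 1, 0, 0, 0, 0, 0, 0, 1, 0, 0, -50, 0, 0, 0, 1, 0, 0, -60, 0, 0, 0, 0, -23, -50, 0, 0, 0, 0, 0, -23, -50, 0, 0, 0, 0, 0, -23, -50, 0, 0, 0, 0, 0, -23, -50, 0, 0, 0, 0, 0, -23, -50, 0, 0, 0, 0, 0, -21, -50, 0, 0, 0, 0]}}

```text
t: 18.58
eef_pos: [0.3843, 0.2845, 0.1669]
tool_rot: [0.0, 1.0, 0.028, 0.0]
contact_force: [0.6, -0.1, 0.5]
gripper_width: 0.499
```

Call:
{"op": "drive_tool", "data": {"series": [0, 0, 0, 0, 0, 0, 0, 0, 0, 0, 0, 0, 0, 0]}}

```text
t: 18.82
eef_pos: [0.3855, 0.2825, 0.1667]
tool_rot: [0.0, 1.0, 0.028, -0.0]
contact_force: [-0.3, -0.5, 0.6]
gripper_width: 0.502
```

```bash
python3 - <<'E'
from h import *
to(.386,.2824,.039,3.3)
d=cam('side');im=d['pixels'].copy();h=cv2.cvtColor(im,cv2.COLOR_BGR2HSV)
# lid blob centroid again, disc top z=.01
m=((h[...,2]>105)&(h[...,1]<70)).astype(np.uint8);n,l,st,ce=cv2.connectedComponentsWithStats(m)
i=1+np.argmin(np.hypot(*(ce[1:]-[230,283]).T)+(st[1:,4]<100)*1000);print(st[i],ce[i],onz(d,[ce[i]],.010))
cv2.imwrite('pics/g7.png',cv2.resize(im[140:320,160:385],(750,600)))
E
```

```text
t 18.82 pos [0.3855 0.2825 0.1667] yaw 3.26 zaxis [-0.    -0.001 -1.   ] F [-0.3 -0.5  0.6] w 0.502 q [-0.54  0.28 -0.26  2.08  0.1   0.79 -2.38]
delta tool mm [  0.5   0.  127.7] turn -0.001
[218 273  25  22 412] [230.32038835 283.46116505] [[0.38334605 0.28371178 0.01      ]]
```

View pics/g7.png

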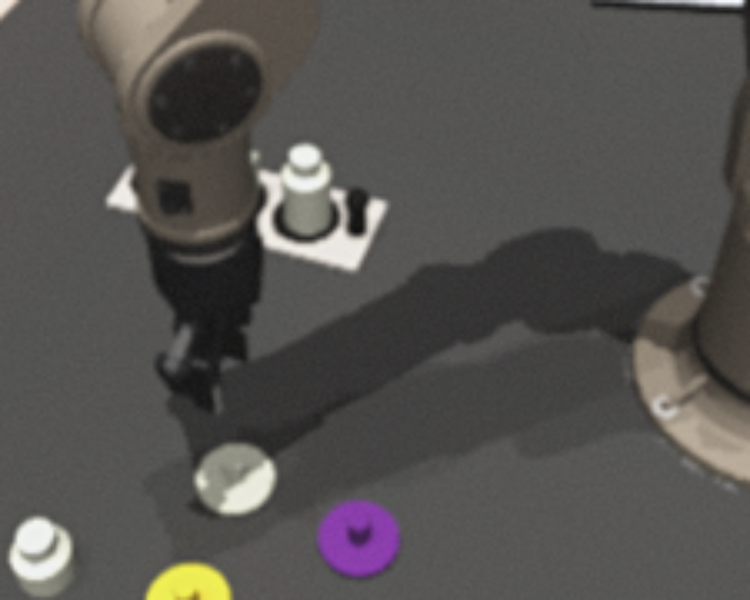

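The gripper is over the white lid (235,480 in this picture). Purple (358,537) and yellow (190,590) are clear of it. Descending gently, watching the force.

Call:
{"op": "drive_tool", "data": {"series": [0, -0.5, 0, 50, 0, 0, 0, 0, 0, 0, 45, 0, 0, 0, 0, 0, 0, 20, 0, 0, 0, 0, 0, 0, 8, 0, 0, 0, 0, 0, 0, 0, 0, 0, 0, 0, 0, 0, 0, 0, 0, 0]}}

```text
t: 19.62
eef_pos: [0.3857, 0.2833, 0.0448]
tool_rot: [-0.0, 1.0, 0.028, 0.001]
contact_force: [0.5, -0.5, 0.2]
gripper_width: 0.5
```

Call:
{"op": "drive_tool", "data": {"series": [-1, 0, 0, 0, 0, 0, 0, -1, 0, 0, 0, 0, 0, 0, -1, 0, 0, 0, 0, 0, 0, -1, 0, 0, 0, 0, 0, 0, -1, 0, 0, 0, 0, 0, 0], "force": 35}}

```text
t: 20.25
eef_pos: [0.3854, 0.2834, 0.0447]
tool_rot: [-0.0, 1.0, 0.028, 0.001]
contact_force: [-0.3, -1.1, 6.3]
gripper_width: 0.187
```

```bash
python3 -c "
from h import *
to(.6177,-.0043,.16,3.3)"
```

```text
t 20.25 pos [0.3854 0.2834 0.0447] yaw 3.25 zaxis [ 0.001  0.001 -1.   ] F [-0.3 -1.1  6.3] w 0.187 q [-0.59  0.49 -0.21  2.16  0.2   0.51 -2.47]
delta tool mm [ 215.8  300.4 -115.2] turn -0.001
```

Call:
{"op": "drive_tool", "data": {"series": [-1, 0, 0, -30, 0, 0, 0, -1, 0, 0, -45, 0, 0, 0, -1, 0, 0, -45, 0, 0, 0, -1, 0, 0, 0, 0, 0, 0, -1, 0, 0, 0, 0, 0, 0]}}

```text
t: 20.88
eef_pos: [0.3846, 0.2828, 0.1637]
tool_rot: [0.0, 1.0, 0.028, 0.0]
contact_force: [-0.2, 0.5, -0.6]
gripper_width: 0.188
```

```bash
python3 - <<'E'
from h import *
to(.6177,-.0043,.16,3.3)
d=cam('top');s=cam('side');P=np.array(bot.get_obs()['eef_pos'])
lid=P-[0,0,.0347]; print('lid disc exp px top,side',proj(d,[lid]),proj(s,[lid]))
def C(d,xy):
    c=proj(d,[[*xy,.04]])[0].astype(int); x,y=max(c[0]-30,0),max(c[1]-22,0); return cv2.resize(d['pixels'][y:y+44,x:x+60],(400,293),interpolation=cv2.INTER_CUBIC),(x,y)
a,o1=C(d,(.6177,-.0043));b,o2=C(s,(.6177,-.0043));e,o3=C(d,(.54,-.009));f,o4=C(s,P[:2]+[0.02,0.05]);print(o1,o2,o3,o4)
cv2.imwrite('pics/g8.png',np.vstack([np.hstack([a,b]),np.hstack([e,f])]))
E
```

```text
t 20.88 pos [0.3846 0.2828 0.1637] yaw 3.25 zaxis [ 0. -0. -1.] F [-0.2  0.5 -0.6] w 0.188 q [-0.53  0.29 -0.27  2.09  0.11  0.78 -2.38]
delta tool mm [216.4 299.8   3.8] turn -0.001
lid disc exp px top,side [[155.43503048 204.18710758]] [[226.88985675 258.38364421]]
(np.int64(219), np.int64(113)) (np.int64(177), np.int64(165)) (np.int64(220), np.int64(137)) (np.int64(184), np.int64(267))
```

View pics/g8.png

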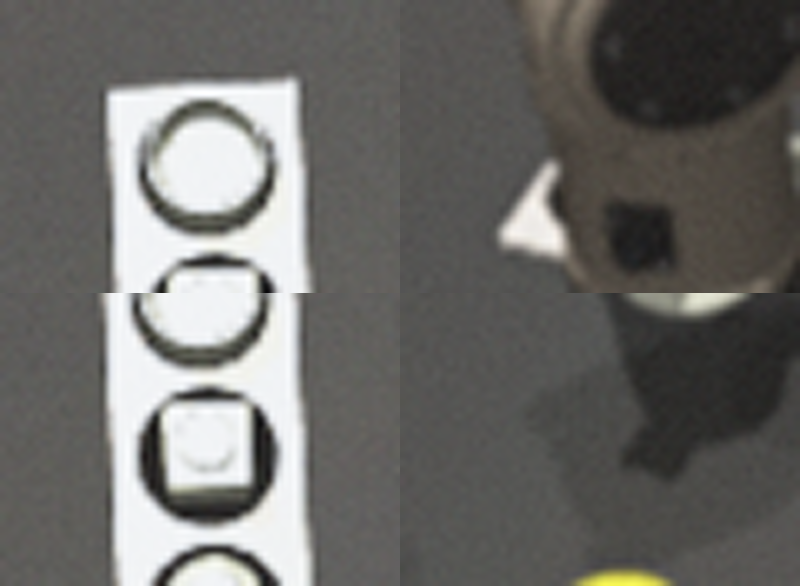

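The top crop shows the cup (207,165) and the square bottle (207,445) inside their pads. I'll check the cup rim position numerically while the top camera can see it.

```bash
python3 - <<'E'
from h import *
d=cam('top');t=np.linspace(0,2*np.pi,60)
def circ(x,y,z,r): return proj(d,np.c_[x+r*np.cos(t),y+r*np.sin(t),0*t+z])
im=d['pixels'];big=cv2.resize(im[113:157,219:279],(720,528),interpolation=cv2.INTER_CUBIC)
for z,r,col in((.06,.03,(0,0,255)),(.01,.03,(0,200,0)),(.01,.036,(255,0,0))):
    u=((circ(.6177,-.0043,z,r)-[219,113]+.5)*12).astype(int); cv2.polylines(big,[u.reshape(-1,1,2)],True,col,1)
cv2.imwrite('pics/g9.png',big)
E
```

```text
(no output)
```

View pics/g9.png

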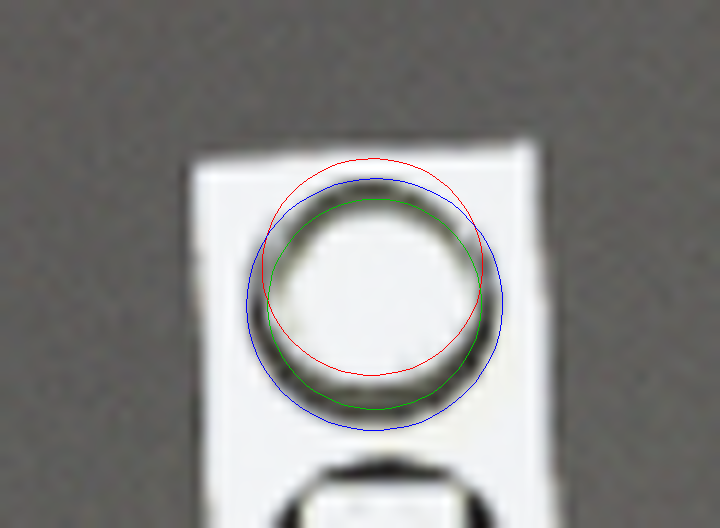

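The cup is concentric with its pad to about 1 px; the dark arc at (375,190) is the inner wall. Next: carry the lid over it and compare the two in the side view.

Call:
{"op": "drive_tool", "data": {"series": [-1, 27, 37, 0, 0, 0, 0, -1, 31, 43, 0, 0, 0, 0, -1, 31, 43, 0, 0, 0, 0, -1, 31, 43, 0, 0, 0, 0, -1, 31, 43, 0, 0, 0, 0, -1, 31, 43, 0, 0, 0, 0, -1, 24, 33, 0, 0, 0, 0, -1, 10, 15, 0, 0, 0, 0, -1, 0, 0, 0, 0, 0, 0, -1, 0, 0, 10, 0, 0, 0, -1, 0, 0, 0, 0, 0, 0, -1, 0, 0, 0, 0, 0, 0]}}

```text
t: 22.52
eef_pos: [0.617, -0.003, 0.1538]
tool_rot: [-0.0, 1.0, 0.029, -0.0]
contact_force: [0.3, -0.5, -0.8]
gripper_width: 0.188
```

```bash
python3 - <<'E'
from h import *
to(.617,-.0043,.0997,3.3)
d=cam('side');P=np.array(bot.get_obs()['eef_pos']);t=np.linspace(0,2*np.pi,60)
c=proj(d,[P-[0,0,.06]])[0].astype(int);x,y=c[0]-40,c[1]-32
np.save('side_now.npy',d['pixels'])
big=cv2.resize(d['pixels'][y:y+60,x:x+80],(800,600),interpolation=cv2.INTER_CUBIC)
z0=P[2]-.0447
for cx,cy,z,r,col in((P[0],P[1],z0+.01,.033,(0,0,255)),(.617,-.0043,.06,.03,(0,220,0)),(.617,-.0043,.01,.03,(255,0,0))):
    u=((proj(d,np.c_[cx+r*np.cos(t),cy+r*np.sin(t),0*t+z])-[x,y]+.5)*10).astype(int);cv2.polylines(big,[u.reshape(-1,1,2)],True,col,1)
cv2.imwrite('pics/g10.png',big)
E
```

```text
t 22.52 pos [ 0.617  -0.003   0.1538] yaw 3.35 zaxis [-0.  0. -1.] F [ 0.3 -0.5 -0.8] w 0.188 q [-0.01  0.49 -0.12  1.78  0.07  0.87 -1.67]
delta tool mm [-0.1  1.3 54.1] turn 0.001
```

View pics/g10.png

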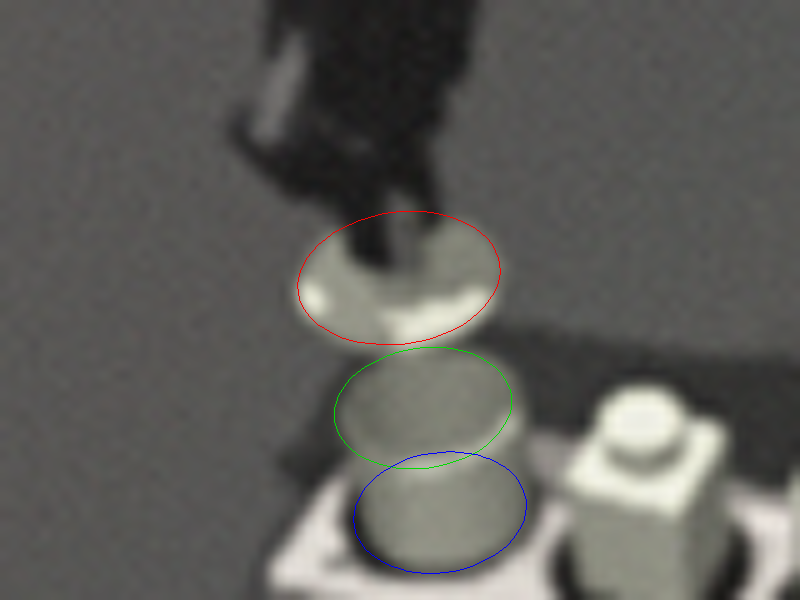

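The lid follows its prediction (red), but the cup looks a little right of its own (green). I'll put numbers on that.

```bash
python3 - <<'E'
from h import *
im=np.load('side_now.npy');g=im.mean(2)
d=cam('side');P=np.array(bot.get_obs()['eef_pos'])
c=proj(d,[P-[0,0,.06]])[0].astype(int);x,y=c[0]-40,c[1]-32
print(x,y)
for r in (26,28,38,39,40,41,42,44,46,48): print(r,g[y+r,x+27:x+58].astype(int))
E
```

```text
165 143
26 [ 83  84  88 110 137 143 146 130 100  68  49  46  68  82  82  98 118 127
 124 127 124 125 120 103  86  82  82  84  87  88  87]
28 [ 84  84 116 175 177 153 144 145 147 137 125 113 115 114 108 114 119 121
 118 134 142 133 118  95  84  84  86  86  83  84  87]
38 [ 84  86  82  91  84  74  62  61  86 100 103 111 113 121 122 120 125 126
 125 124 119 118 114 111  93  67  58  57  55  57  57]
39 [ 83  87  85  87  82  65  58  72  93 104 103 107 116 120 119 123 126 124
 124 127 119 118 112 110  99  73  57  58  58  58  55]
40 [ 86  84  89  84  78  60  62  88  95  96 101 111 112 119 121 122 125 123
 125 121 120 116 112 113 109  82  56  54  54  56  55]
41 [ 89  87  86  83  70  55  65  97 100  98 102 108 116 116 120 121 123 124
 126 122 119 115 119 137 134  94  57  53  56  54  50]
42 [ 86  90  88  73  59  56  65  95 105 100 100 107 112 115 118 123 125 126
 123 123 122 118 133 164 149  99  70  64  61  55  51]
44 [ 85  77  68  61  56  52  56  72 101 113 114 110 113 117 118 118 124 126
 133 136 146 164 158 132 108 107 129 133 128 122 129]
46 [ 72  53  52  48  45  42  60  89 109 116 124 129 140 155 169 175 175 168
 158 157 143 125 119 114 103  99 120 138 141 155 198]
48 [ 78  72  65  49  55 107 149 132  98 106 118 126 133 145 142 144 144 140
 137 134 126 127 120 117 108  89  75  99 125 153 188]
```

Call:
{"op": "drive_tool", "data": {"series": [-1, -2.3, 1.3, 20, 0, 0, 0, -1, 0, 0, 18, 0, 0, 0, -1, 0, 0, 8, 0, 0, 0, -1, 0, 0, 4, 0, 0, 0, -1, 0, 0, 0, 0, 0, 0, -1, 0, 0, 0, 0, 0, 0]}}

```text
t: 23.38
eef_pos: [0.6157, -0.0055, 0.1044]
tool_rot: [-0.0, 1.0, 0.028, 0.0]
contact_force: [-0.5, -0.4, -0.9]
gripper_width: 0.189
```

```bash
python3 -c "
from h import *
to(.6147,-.0045,.0997,3.3)"
```

```text
t 23.38 pos [ 0.6157 -0.0055  0.1044] yaw 3.25 zaxis [ 0.001  0.    -1.   ] F [-0.5 -0.4 -0.9] w 0.189 q [-0.01  0.55 -0.11  1.81  0.08  0.78 -1.68]
delta tool mm [-1.  -1.1  4.7] turn -0.001
```

Call:
{"op": "drive_tool", "data": {"series": [-1, -0.7, -0.7, 2, 0, 0, 0, -1, 0, 0, 1.5, 0, 0, 0, -1, 0, 0, 1, 0, 0, 0, -1, 0, 0, 0, 0, 0, 0]}}

```text
t: 23.88
eef_pos: [0.6147, -0.0048, 0.0999]
tool_rot: [-0.0, 1.0, 0.028, 0.0]
contact_force: [-1.3, 0.4, 4.2]
gripper_width: 0.19
```

```bash
python3 -c "
from h import *
to(.6147,-.0045,.0997,3.3)"
```

```text
t 23.88 pos [ 0.6147 -0.0048  0.0999] yaw 3.26 zaxis [ 0.  0. -1.] F [-1.3  0.4  4.2] w 0.19 q [-0.01  0.56 -0.11  1.82  0.09  0.77 -1.68]
delta tool mm [ 0.1 -0.3  0.2] turn -0.001
```

Contact came at z = 0.0999, which is the seated height. Releasing, then backing off.

Call:
{"op": "drive_tool", "data": {"series": [0, 0, 0, 0, 0, 0, 0, 0, 0, 0, 0, 0, 0, 0, 0, 0, 0, 0, 0, 0, 0, 0, 0, 0, -25, 0, 0, 0, 0, 0, 0, -45, 0, 0, 0, 0, 0, 0, -45, 0, 0, 0, 0, 0, 50, 0, 0, 0, 0, 0, 0, 58, 0, 0, 0, 0, 0, 0, 58, 0, 0, 0, 0, 0, 0, 58, 0, 0, 0, 0, 0, 0, 50, 0, 0, 0, 0]}}

```text
t: 25.25
eef_pos: [0.6298, -0.2811, 0.2144]
tool_rot: [0.0, 1.0, 0.028, 0.0]
contact_force: [0.8, 1.2, 0.3]
gripper_width: 0.496
```

```bash
python3 - <<'E'
from h import *
to(.6147,-.0045,.0997,3.3)
t_=cam('top');d=cam('side')
A=cv2.resize(d['pixels'][155:225,180:287],(795,520),interpolation=cv2.INTER_CUBIC)
cv2.imwrite('pics/g11.png',A)
B=cv2.resize(t_['pixels'],(800,600));cv2.imwrite('pics/g12.png',B)
t=np.linspace(0,2*np.pi,80);g=d['pixels'].mean(2)
for z in (.065,):
  u=proj(d,np.c_[.6147+.033*np.cos(t),-.0045+.033*np.sin(t),0*t+z]);print('exp lid disc u',u[:,0].min(),u[:,0].max(),'v',u[:,1].min(),u[:,1].max())
m=(g>100).astype(np.uint8);c=u.mean(0).astype(int)
for y in range(c[1]-3,c[1]+5,2): print(y,g[y,c[0]-14:c[0]+15].astype(int),c[0]-14)
E
```

```text
t 25.25 pos [ 0.6298 -0.2811  0.2144] yaw 3.19 zaxis [ 0.    -0.001 -1.   ] F [0.8 1.2 0.3] w 0.496 q [ 0.36  0.54 -0.05  1.55  0.03  1.06 -1.21]
delta tool mm [   0.3 -277.1  114.5] turn -0.002
exp lid disc u 197.452185415715 217.0423132328926 v 175.72261471482557 189.09418876271934
179 [ 85  82  84  83  80  94 152 211 238 242 240 209 161 149 143 129 148 216
 240 239 238 240 242 226 160  96  82  85  86] 193
181 [ 83  84  84  81 102 177 233 240 240 240 239 217 161 130 130 120 131 201
 234 237 238 237 242 242 195 118  84  85  86] 193
183 [ 84  83  82  82 122 217 242 240 238 237 239 237 213 178 163 176 204 234
 238 238 237 238 242 239 178 105  82  84  86] 193
185 [ 86  87  83  79 100 178 234 240 240 239 239 238 238 239 238 238 239 238
 238 240 241 241 228 174 119 100 101 100  87] 193
```

View pics/g11.png

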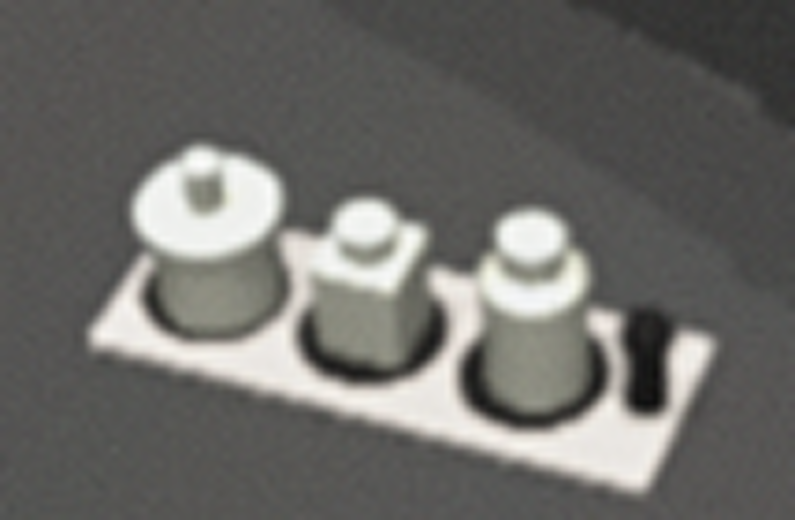

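View pics/g12.png

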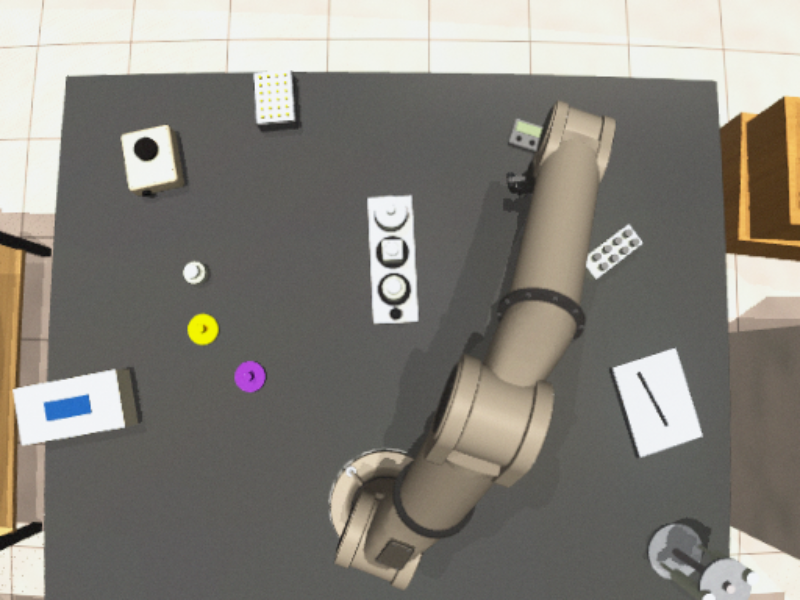

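The side picture shows the lid level on the cup. Its disc edges measure 197.4 to 217.6 px against 197.5 to 217.0 expected, and it is concentric with the rim measured earlier. All three pieces are upright inside their pads. In the top picture the rack, short bottle, and yellow and purple discs are where they were. Handing in.

```bash
python3 -c "
from station import bot
print(bot.hand_in())"
```

```text
the job is handed in; nothing more can be done
None
```

The tray is set up and the job is handed in, at about 25 s on the robot's clock. I placed the tall bottle on the pad next to the post, the cup on the far pad and the square bottle between them, then put the white lid on the cup. Everything is released and the arm is parked well clear.

- **Placing:** the last side and top pictures show all three pieces upright with dark pad visible around them. The cup and square bottle had only about 6 mm of margin to the pad edge.
- **Lid:** it met the cup within 0.2 mm of the calculated seated height, with about 4 N of contact force. It looks level, and its edges are within about 0.6 px (2 mm) of where they should be.
- **Left alone:** the tube rack, the shorter bottle and the yellow and purple look-alikes look unmoved in the top picture.
- **What disagreed:** the top and side cameras differed by 2–3 mm on the pad positions. The cup showed about 3 mm off its expected place in the side view, so I shifted the lid's target to match before seating it. No check failed.

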